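Start the bitumen tin warmer and its timer by touch

TASK

Start a warming run using light touches of the fingertips only, picking nothing up: push the warmer's clear lid down until it is fully shut so that the fumes are caught, then press the raised end of the green fume-fan rocker (the end next to the lid) fully down, then the same end of the red heater rocker, and last press the blue start key of the little white bench timer and let it go. Keep to that order, so that the fan never starts with the lid open, the heater never runs without the fan and the time counts from the heating, and leave the timer and the other things on the bench where they are.

Things in the scene. Friction and masses are not known exactly. Their poses are not given: they have to be found in the camera images.
- warmer: White bench-top warmer, fixed, 268 mm deep (x), 236 mm wide (y), 121 mm high with its lid shut. Origin at worktop height, 119 mm behind its front; x points to its back, y to its left. In front a grey panel, sloping up to the back at 18 degrees (54 to 79 mm high): display left, green rocker middle, red rocker right; behind it two fixed tins under the clear lid; at the back a plenum 113 mm high.
- lid_hinge (a point): Middle of the lid's hinge axis, 116 mm above the worktop at the back of the lid; the axis runs along the warmer's y.
- lid (a joint): Angle of the clear lid, rad: 0 fully shut, grows as its front edge rises; starts at 0.5 to 0.9. The lid is a shallow hood 142 mm long from the hinge to its front edge, 202 mm wide, 27 mm deep. Its hinge is stiff: it stays at any angle, and about 2 to 4 N down on the pad moves it; it stops firmly at 0.
- lid_pad (a point): Centre of the top of the black finger pad on the lid's upper face at its front edge, 133 mm from the hinge and, when shut, 4 mm above the hinge axis. The pad is 22 mm front to back (2 mm past the lid's front) and 80 mm wide. It moves with the lid on an arc about lid_hinge.
- fan_rocker (a joint): Angle of the green fume-fan rocker switch, rad: 0 off (end next to the lid stands up), 0.26 on (that end fully down). It stays where it is left; about 3 N on its end turns it.
- fan_press (a point): Spot on the top face of the green rocker, 11 mm from its pivot toward the lid: press here, downward. The rocker is 40 mm long (front to back), 23 mm wide; from off to on this spot sinks about 3 mm and the rocker's end 5 mm. The end is 7 mm behind and, when off, about 4 mm above this spot.
- heater_rocker (a joint): Angle of the red heater rocker switch, as for the green one: 0 off, 0.26 on.
- heater_press (a point): Spot on the top face of the red rocker, 11 mm from its pivot toward the lid; same build as the green rocker and 70 mm to its right.
- timer: White bench timer, 62 mm (x) by 68 mm (y) by 22 mm high, 0.12 kg, lying loose with its display up. Origin under its centre; y points to its left, -x to its key side. A blue, a grey and a red key lie in a row in front of the display.
- timer_key (a joint): Travel of the blue start key, m: 0 released, 0.004 fully down. It springs back; it needs about 2 N at half travel, 4 N fully down. Half travel is enough to start the timer.
- key_top (a point): Centre of the top of the blue start key, 28 mm above the worktop when released, at the front left of the timer. The key is 13 mm by 17 mm and stands 6 mm above the timer's other keys.
- tape_roll: Roll of brown tape lying flat, 64 mm across, 19 mm high, loose; origin under its centre. Leave alone.
- tin_lid: Black round tin lid, 63 mm across, 9 mm high, loose; origin under its centre. Leave alone.
- brush: Flat brush, 153 mm long, loose, to the right of the warmer. Leave alone.
- marker: Blue marker pen, 132 mm long, loose. Leave alone.
- spatula: Spatula with a dark handle, 198 mm long, loose. Leave alone.
- beaker: Small clear beaker, 53 mm across, 66 mm high, loose. Leave alone.

How it is judged (in metres and radians):
On the way, in this order (a step that is already met when the one before it is completed fails the run):
1. the lid is fully shut (value of joint lid below 0.03 rad), for 0.1 s.
2. the green fan rocker is switched on (value of joint fan_rocker above 0.2 rad), for 0.1 s.
3. the red heater rocker is switched on (value of joint heater_rocker above 0.2 rad), for 0.1 s.
4. the blue start key of the timer is pressed (value of joint timer_key above 0.0015 m), for 0.05 s.
At the end, for the whole second after the job is handed in: The lid is shut (within 0.03 rad), both rockers are fully on (over 0.2 of 0.26 rad), the start key has sprung back and the timer lies flat at rest within 30 mm of where it was (value of joint lid below 0.03 rad and value of joint each of fan_rocker, heater_rocker above 0.2 rad and value of joint timer_key below 0.0008 m and height (world z) of timer below 0.005 m and angle between timer's own z axis and vertical below 0.1 rad and distance of timer from where it was at the start of the episode below 0.03 m and linear speed of timer below 0.02 m/s); the robot touches nothing.
It fails at once if the order is broken: the fan is switched on with the lid open, the heater without the fan, or the timer is started before the heater is on ((value of joint fan_rocker above 0.12 rad and value of joint lid above 0.05 rad) or (value of joint heater_rocker above 0.12 rad and value of joint fan_rocker below 0.18 rad) or (value of joint timer_key above 0.0015 m and value of joint heater_rocker below 0.18 rad)).
It fails at once if the timer is picked up, tipped or shoved over 30 mm away, or the lid is lifted further open (height (world z) of timer above 0.012 m or angle between timer's own z axis and vertical above 0.25 rad or distance of timer from where it was at the start of the episode above 0.03 m or value of joint lid above 1 rad).
It fails at once if the fingers press on the warmer, its lid, its switches or the timer with over 30 N (contact force between the fingers and warmer above 30 N or contact force between the fingers and timer above 30 N).
It fails at once if another thing on the bench is moved by over 30 mm (distance of any of tape_roll, tin_lid, brush, marker, spatula, beaker from where it was at the start of the episode above 0.03 m).
It also fails if it takes over 51 s, if anything falls off the work surface, if the arm or the gripper's body presses on something with over 40 N, if the wrist force passes 120 N, or if a joint passes its speed limit or range.

ROBOT

A 6-joint arm with a two-finger parallel gripper is mounted at the origin on a cart in front of the work surface, level with it; the furniture and walls round the work are solid. World frame = base frame: x ahead of the robot, y to its left, z up, the work surface at z = 0. Lengths are in mm, angles in rad, forces in N, time in s.
With the tool pointing down it reaches from about 275 to 1000 mm from the base axis. Payload 8.4 kg.
Tool frame: the origin (TCP) lies between the finger pads; the fingertips stand 22 mm ahead of it and the grasp point (between the pads) lies 3 mm ahead of it (r.nose_length is the z of the fingertips in the tool frame, in mm); z points along the fingers, y is the line along which they close (so a half turn about z gives the same grasp; the last joint's range is limited). The gripper opens to 85 mm and grips with 20 to 120 N. Pads are 22 mm wide; open, the fingers measure 114 mm over their backs; the gripper's body (76 mm by 85 mm) begins 54 mm behind the grasp point. The pads swing forward as they close: fully open they stand 13 mm farther back than shut.
Start: joints at [1.149, 0.353, 1.633, -0, 1.155, -0.002], TCP at [254.735, 570.735, 253.281] pointing down, gripper open.
Joint ranges: [-2.63, 2.63], [-0.92, 2.1], [0.06, 2.66], [-1.3, 4.44], [0, 2.69], [-3.02, 3.02]. Speed limits (rad/s): [2.22, 2.22, 2.79, 3.14, 3.14, 3.14].

INTERFACE

Orientations are given as [roll, pitch, yaw] about the fixed x, y, z axes, in that order (R = Rz(yaw) Ry(pitch) Rx(roll)).
In Python, from rig import r, viewer, job, sensors gives the robot as it stands (r), with the cameras (viewer), the job (job) and the readings (sensors).
- The arm moves only by the shell command python3 steer.py 'ROWS' [FORCE]. ROWS is a JSON list of rows, 1 to 5 of them, each an object with the fields ax, ay, az (a rotation vector in shares of pi/2 rad (1.0 is pi/2 rad)), x, y, z (the shift in shares of 1 m (1.0 is 1 m)), aperture (the opening from 0.0 (shut) to 1.0 (fully open)); a field left out counts as zero (the opening has to be given); each row shifts and turns the commanded pose from where the row before left it, along the tool's axes as they then stand; what a row does not reach is not made up. A row lasts 1/12 s, in which the tool goes at most 41.7 mm and 0.125 rad, less where a joint would pass 70% of its speed; a pose out of reach is approached as far as the arm can. The fingers move at their own pace and stop on an object; FORCE is the grip in N (left out, the last holds). Time passes only in rows, so rows that do not move let the fingers close. It prints the time, the measured TCP pose, the force, the opening and the grip force at its end. Shift and turn numbers lie between -1 and 1, and a call with a number outside is refused. Input that does not fit is refused with a message, and nothing moves.
- sensors.sense(): the state, without advancing time (a new reading comes with each control period).
- viewer.grab_frame(name): name is "scene" or "side" or "wrist"; returns the picture (420x560x3 uint8, red, green, blue); there is no depth.
- viewer.camera_params(name): a dict with "fx", "fy", "cx", "cy" (pixels), "dist_coeffs" ([k1, k2, p1, p2, k3] as OpenCV has them; the pictures are not rectified), "rvec" (rotation vector, rad) and "tvec" (3), from world to camera coordinates, as OpenCV has them. Camera axes: x right, y down, z forward; pixel columns grow to the right and rows downward; lengths in mm; the calibration is good to about 2 mm. A picture is of the moment at which its call begins: read the wrist's pose just before it. camera_params takes no time and is no camera call; for the wrist camera it gives the pose at the moment of the call.
- job.sign_off(): hands the job in; it is judged then, once.
The state is a dict: "clock": time; "qpos": joint angles; "qvel": joint speeds; "joint_efforts": joint torques, N m; "eef_pos": TCP position; "tcp_rot": TCP orientation; "contact_force": force on the tool from outside, world axes, zero at the start; "wrist_torque": the same for the moment, N m; "opening": opening from 0.0 (shut) to 1.0 (fully open); "grasp_force": force on a finger pad.
Only numpy, scipy, OpenCV 4.12 (cv2) and the standard library are available. Lean on these libraries where they do the work, as an engineer would, in place of code of your own. Each camera call takes 0.05 s, during which the arm holds its last target. There are 200 camera calls.

## Working session

There is one attempt and no reset: what is moved stays moved. The work goes in short steps, Python scripts to look and compute and a shell command to move; the robot and the scene stay as the last step left them, time stands still between calls to the robot, and variables do not carry over. Pictures are saved under pics/ and viewed, at most 10 in all, crops included, and the job is handed in when it is done.

```bash
ls; mkdir -p pics
python3 - <<'E'
from rig import r, viewer, job, sensors
import cv2
for n in("scene","side"):
    im=viewer.grab_frame(n); cv2.imwrite(f"pics/{n}0.png",im[:,:,::-1])
    print(n,viewer.camera_params(n))
print(sensors.sense(), r.nose_length)
E
```

```text
pics
rig.py
steer.py
scene {'fx': 430.56908027125513, 'fy': 430.56908027125513, 'cx': 281.7488895416501, 'cy': 207.08217546717742, 'dist_coeffs': array([-0.07612938,  0.        ,  0.        ,  0.        ,  0.        ]), 'rvec': array([ 2.34514   , -0.74078311,  0.28937779]), 'tvec': array([-396.78941572,  336.4870155 , 1429.91959485])}
side {'fx': 414.8966826041219, 'fy': 414.8966826041219, 'cx': 286.6355617826619, 'cy': 213.09603438751432, 'dist_coeffs': array([-0.09293566,  0.        ,  0.        ,  0.        ,  0.        ]), 'rvec': array([ 0.0032263 ,  2.80902081, -1.3489384 ]), 'tvec': array([ 517.8891651 ,   45.86206638, 1531.08628538])}
{'clock': 0.1, 'qpos': array([ 1.14857508e+00,  3.53554907e-01,  1.63407493e+00,  2.64016480e-05,
        1.15520050e+00, -2.41434802e-03]), 'qvel': array([ 0.00262384,  0.00083528, -0.00292821,  0.00091036, -0.00073157,
        0.00121299]), 'joint_efforts': array([ 4.73302907e-05, -6.06359982e+01, -3.42820430e+01, -9.21755856e-06,
        3.99818702e-03,  6.76840642e-06]), 'eef_pos': array([254.57404074, 570.35721862, 252.64522784]), 'tcp_rot': array([-3.14035503e+00, -2.71291422e-05,  2.72177507e+00]), 'contact_force': array([ 0.29565769, -0.23023494, -0.38326367]), 'wrist_torque': array([-0.00365312,  0.0102232 , -0.02457796]), 'grasp_force': 0.0, 'opening': 0.9981607832661551} 22.0
```

View pics/scene0.png

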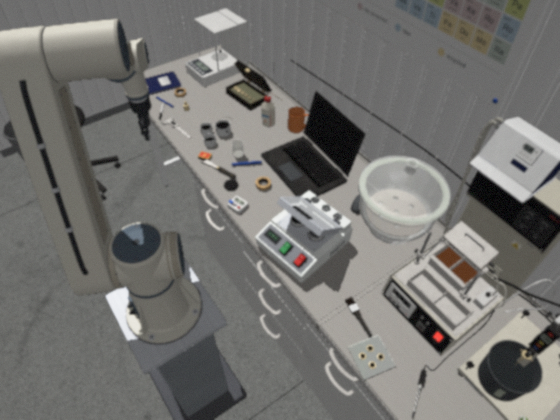

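View pics/side0.png

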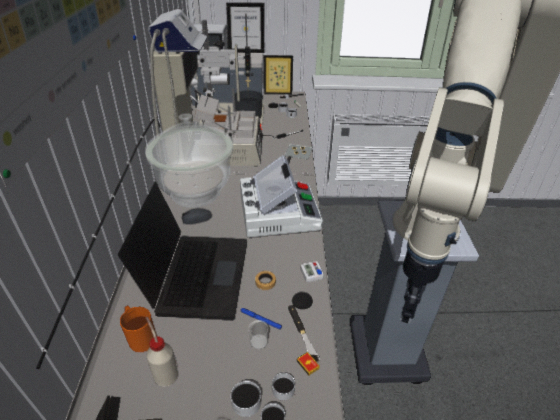

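The scene view shows the warmer at about (303,235) with its rockers near (285,247) and (300,260), and the timer at (238,204). In the side view the warmer is at (280,200) and the timer at (313,270). I'll enlarge both areas.

Run:
```python
import cv2, numpy as np
a=cv2.imread("pics/scene0.png")[180:290,215:365]; b=cv2.imread("pics/side0.png")[150:290,230:330]
cv2.imwrite("pics/c1.png",cv2.resize(a,None,fx=5,fy=5,interpolation=cv2.INTER_CUBIC))
cv2.imwrite("pics/c2.png",cv2.resize(b,None,fx=4.2,fy=4.2,interpolation=cv2.INTER_CUBIC))
```

```text
(no output)
```

View pics/c1.png

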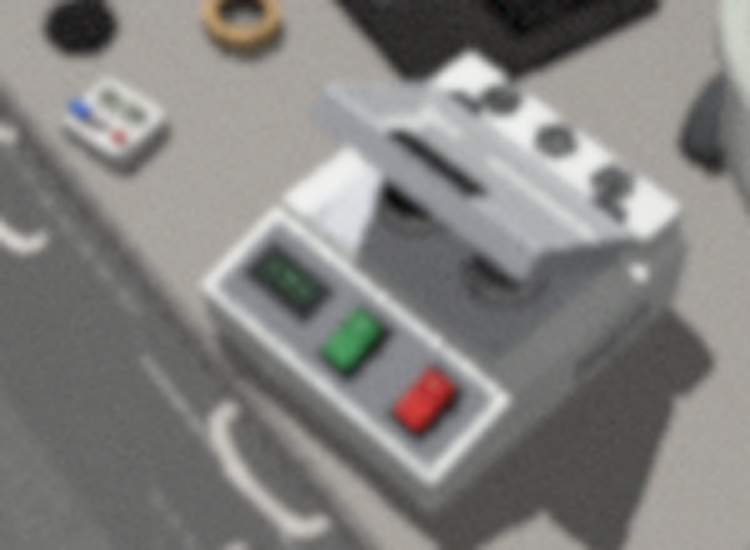

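View pics/c2.png

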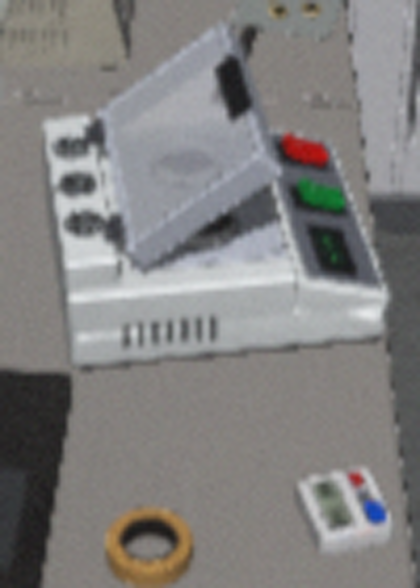

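Crops: scene gives green (353,342), red (426,401), pad (437,163) and blue key (79,108). Side gives green (321,195), red (305,150), pad (235,87) and blue key (375,512). Next I'll triangulate these.

```bash
cat > h.py <<'E'
from rig import r, viewer, job, sensors
import cv2, numpy as np
from scipy.spatial.transform import Rotation as Ro
def cam(n):
    c=viewer.camera_params(n); K=np.array([[c['fx'],0,c['cx']],[0,c['fy'],c['cy']],[0,0,1.]])
    return K,c['dist_coeffs'],np.array(c['rvec'],float),np.array(c['tvec'],float)
def tri(obs):  # [(cam,(u,v))..]
    A=[];b=[]
    for (K,d,rv,t),p in obs:
        n=cv2.undistortPoints(np.array([[p]],float),K,d)[0,0]; R=cv2.Rodrigues(rv)[0]
        ray=R.T@np.array([*n,1]); ray/=np.linalg.norm(ray); P=np.eye(3)-np.outer(ray,ray)
        A.append(P); b.append(P@(-R.T@t))
    X=np.linalg.lstsq(np.vstack(A),np.hstack(b),rcond=None)[0]
    return X,[float(np.linalg.norm(a@X-c)) for a,c in zip(A,b)]
def proj(X,C):
    K,d,rv,t=C; return cv2.projectPoints(np.array(X,float).reshape(-1,1,3),rv,t,K,d)[0][:,0]
E
python3 - <<'E'
from h import *
S,D=cam("scene"),cam("side")
pts=dict(green=((353,342),(321,195)),red=((426,401),(305,150)),pad=((437,163),(235,87)),blue=((79,108),(375,512)),tred=((119,138),(357,479)),
 lidFL=((325,115),(275,170)))
for k,(a,b) in pts.items():
    X,e=tri([(S,(215+(a[0]-2)/5,180+(a[1]-2)/5)),(D,(230+(b[0]-1.6)/4.2,150+(b[1]-1.6)/4.2))]); print(k,X.round(1),np.round(e,1))
E
```

```text
green [446.5 -76.1  73.2] [0.4 0.4]
red [ 458.2 -144.8   73.6] [0.2 0.2]
pad [525.6 -58.  196.8] [0.2 0.2]
blue [419.8 258.2  24.6] [0.4 0.4]
tred [431.  217.9  18.9] [0.3 0.3]
lidFL [495.8  33.  178.5] [1.7 1.7]
```

Heights agree with the text: rockers at 73 mm, lid angle about 0.63 rad, warmer yaw about 0.169. I'll shut the fingers and turn the tool to yaw 0.17.

The rows are not in the units I measure in: shifts go in shares of 1 m and turns go in shares of pi/2 rad. I convert before sending: -10 mm / 1000 = -0.01, 0.125 rad / 1.5708 = 0.0796.

```bash
python3 steer.py '[{"az":0.0796,"z":-0.01,"aperture":0},{"az":0.0796,"z":-0.01,"aperture":0},{"az":0.0796,"z":-0.01,"aperture":0},{"az":0.0796,"aperture":0},{"az":0.0796,"aperture":0}]' 20
python3 steer.py '[{"az":0.0796,"aperture":0},{"az":0.0796,"aperture":0},{"az":0.0796,"aperture":0},{"az":0.0796,"aperture":0},{"az":0.0796,"aperture":0}]' >/dev/null
python3 steer.py '[{"az":0.0796,"aperture":0},{"az":0.0796,"aperture":0},{"az":0.0796,"aperture":0},{"az":0.0796,"aperture":0},{"az":0.0796,"aperture":0}]' >/dev/null
python3 steer.py '[{"az":0.0796,"aperture":0},{"az":0.0796,"aperture":0},{"az":0.0796,"aperture":0},{"az":0.0796,"aperture":0},{"az":0.0318,"aperture":0}]'
cat >> h.py <<'E'
def to(target,yaw=0.169):   # tip target -> tool-axis shift
    s=sensors.sense(); R=Ro.from_euler('xyz',s['tcp_rot']).as_matrix(); tip=s['eef_pos']+22*R[:,2]
    print('clk',round(s['clock'],2),'tip',tip.round(1),'rot',np.round(s['tcp_rot'],3),'F',s['contact_force'].round(1),'shift',(R.T@(np.array(target)-tip)).round(1))
E
python3 -c "
from h import *
to((420,258,230))"
```

```text
clock: 0.52
eef_pos: [254.8, 570.9, 283.7]
tcp_rot: [3.141, -0.0, 2.091]
contact_force: [0.2, 0.1, 1.2]
opening: 0.298
grasp_force: 0.0
clock: 1.77
eef_pos: [254.6, 570.5, 282.9]
tcp_rot: [3.141, 0.001, 0.29]
contact_force: [-0.5, -0.2, 0.1]
opening: -0.002
grasp_force: 0.0
clk 1.77 tip [254.6 570.5 260.9] rot [3.141e+00 1.000e-03 2.900e-01] F [-0.5 -0.2  0.1] shift [ 69.3 346.7  31. ]
```

To row units: 0.12 rad / 1.5708 = 0.0764.

```bash
python3 steer.py '[{"az":0.0764,"aperture":0}]' >/dev/null; python3 -c "
from h import *
to((400,240,250))"
```

```text
clk 1.85 tip [254.6 570.5 260.8] rot [3.141e+00 1.000e-03 1.750e-01] F [-0.4 -1.3  1.2] shift [ 85.7 350.7  11. ]
```

To row units: 39 mm / 1000 = 0.039, 9 mm / 1000 = 0.009.

```bash
python3 steer.py '[{"x":0.009,"y":0.039,"aperture":0},{"x":0.009,"y":0.039,"aperture":0},{"x":0.009,"y":0.039,"aperture":0},{"x":0.009,"y":0.039,"aperture":0},{"x":0.009,"y":0.039,"aperture":0}]'>/dev/null
python3 steer.py '[{"x":0.009,"y":0.039,"aperture":0},{"x":0.009,"y":0.039,"aperture":0},{"x":0.009,"y":0.039,"aperture":0},{"x":0.009,"y":0.039,"aperture":0},{"aperture":0}]'
python3 - <<'E'
from h import *
to((526,-58,230))
C=cam("wrist"); im=viewer.grab_frame("wrist"); cv2.imwrite("pics/w1.png",im[:,:,::-1]); np.savez("w1.npz",K=C[0],d=C[1],r=C[2],t=C[3])
print(proj([[419.8,258.2,28]],C), proj([[254,570,0],[446,-76,73]],C), -cv2.Rodrigues(C[2])[0].T@C[3])
E
```

```text
clock: 2.68
eef_pos: [397.7, 234.0, 283.1]
tcp_rot: [3.139, 0.0, 0.173]
contact_force: [-0.7, 0.3, 0.0]
opening: 0.006
grasp_force: 0.0
clk 2.68 tip [397.8 234.  261.1] rot [3.139 0.    0.173] F [-0.7  0.3  0. ] shift [ 76.1 309.6  31.9]
[[259.49788581 150.34421535]] [[ -1.57067459 233.7868866 ]
 [590.34524689 187.68618873]] [473.04828348 248.1689036  403.27199419]
```

View pics/w1.png

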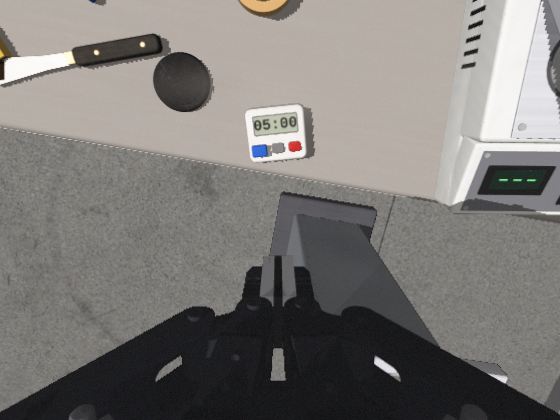

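The wrist view shows the blue key at (260,151), where (259.5,150.3) was predicted, so the key position holds at z≈28. I'll move on to the warmer and check there too.

To row units: 39 mm / 1000 = 0.039, -4 mm / 1000 = -0.004.

```bash
python3 steer.py '[{"x":-0.004,"y":0.039,"aperture":0},{"x":-0.004,"y":0.039,"aperture":0},{"x":-0.004,"y":0.039,"aperture":0},{"x":-0.004,"y":0.039,"aperture":0},{"x":-0.004,"y":0.039,"aperture":0}]'>/dev/null
python3 steer.py '[{"x":-0.004,"y":0.039,"aperture":0},{"x":-0.004,"y":0.039,"aperture":0},{"x":-0.004,"y":0.039,"aperture":0},{"aperture":0}]'
python3 - <<'E'
from h import *
to((526,-58,230))
C=cam("wrist"); im=viewer.grab_frame("wrist"); cv2.imwrite("pics/w2.png",im[:,:,::-1]); np.savez("w2.npz",K=C[0],d=C[1],r=C[2],t=C[3])
print(proj([[446.5,-76.1,73.2],[458.2,-144.8,73.6],[525.6,-58,197]],C))
E
```

```text
clock: 3.48
eef_pos: [420.2, -78.0, 283.4]
tcp_rot: [3.139, -0.0, 0.173]
contact_force: [-0.5, 1.0, -0.0]
opening: 0.001
grasp_force: 0.0
clk 3.48 tip [420.2 -78.1 261.4] rot [ 3.139 -0.     0.173] F [-0.5  1.  -0. ] shift [107.7  -1.6  31.5]
[[280.54446806 156.25125644]
 [351.79284892 156.58446598]
 [275.71398751  44.21547054]]
```

View pics/w2.png

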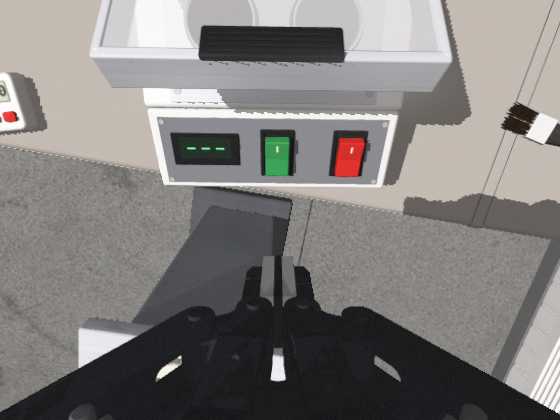

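Seen: green (277,156), red (348,156) and pad (272,44), all within 4 px of the predictions (about 2.5 mm in y). I'll correct y by +2.5 and go over the pad.

To row units: 36 mm / 1000 = 0.036, 35 mm / 1000 = 0.035.

```bash
python3 steer.py '[{"x":0.036,"y":-0.001,"aperture":0},{"x":0.036,"y":-0.001,"aperture":0},{"x":0.035,"y":-0.001,"aperture":0},{"z":0.03,"aperture":0},{"z":0.022,"aperture":0}]'
python3 steer.py '[{"z":0.006,"aperture":0},{"z":0.002,"aperture":0}]'
python3 - <<'E'
from h import *
to((498,-61,120))
S,D,W=cam("scene"),cam("side"),np.load("w2.npz"); W=(W['K'],W['d'],W['r'],W['t'])
for k,(a,b,w) in dict(green=((353,342),(321,195),(277,156)),red=((426,401),(305,150),(348.5,156)),pad=((437,163),(235,87),(272,44))).items():
    print(k,[np.round(q,1) for q in tri([(S,(215+(a[0]-2)/5,180+(a[1]-2)/5)),(D,(230+(b[0]-1.6)/4.2,150+(b[1]-1.6)/4.2)),(W,w)])])
E
```

```text
clock: 3.95
eef_pos: [526.5, -48.9, 230.3]
tcp_rot: [-3.141, -0.002, 0.179]
contact_force: [-0.6, 0.4, -1.0]
opening: -0.0
grasp_force: 0.0
clock: 4.12
eef_pos: [523.4, -49.7, 221.8]
tcp_rot: [-3.14, 0.003, 0.178]
contact_force: [-0.0, 0.1, -0.1]
opening: 0.002
grasp_force: 0.0
clk 4.12 tip [523.4 -49.7 199.8] rot [-3.14e+00  3.00e-03  1.78e-01] F [-0.   0.1 -0.1] shift [-26.7   6.7  79.9]
green [array([446.5, -74.5,  73.4]), array([1.5, 1. , 1.9])]
red [array([ 458.3, -143.3,   73.4]), array([1.3, 1. , 1.7])]
pad [array([525.6, -57. , 196.9]), array([1. , 0.4, 1.1])]
```

To row units: 6 mm / 1000 = 0.006, 3 mm / 1000 = 0.003.

```bash
python3 steer.py '[{"y":0.006,"aperture":0},{"z":0.003,"aperture":0},{"x":-0.001,"z":0.003,"aperture":0},{"x":-0.001,"z":0.003,"aperture":0}]'
python3 steer.py '[{"x":-0.002,"z":0.004,"aperture":0},{"x":-0.002,"z":0.004,"aperture":0},{"x":-0.002,"z":0.004,"aperture":0},{"x":-0.002,"z":0.004,"aperture":0}]'
```

```text
clock: 4.45
eef_pos: [524.0, -58.0, 215.3]
tcp_rot: [3.141, -0.002, 0.176]
contact_force: [-0.9, 0.5, 1.8]
opening: -0.002
grasp_force: 1.0
clock: 4.78
eef_pos: [515.2, -59.3, 198.0]
tcp_rot: [3.142, 0.0, 0.177]
contact_force: [-0.5, -0.7, 3.1]
opening: -0.005
grasp_force: 1.0
```

```bash
python3 steer.py '[{"x":-0.002,"z":0.005,"aperture":0},{"x":-0.002,"z":0.005,"aperture":0},{"x":-0.002,"z":0.005,"aperture":0},{"x":-0.002,"z":0.005,"aperture":0},{"x":-0.002,"z":0.005,"aperture":0}]'
python3 steer.py '[{"x":-0.001,"z":0.005,"aperture":0},{"x":-0.001,"z":0.005,"aperture":0},{"x":-0.001,"z":0.005,"aperture":0},{"z":0.004,"aperture":0}]'
```

```text
clock: 5.2
eef_pos: [506.0, -60.9, 172.8]
tcp_rot: [3.142, -0.001, 0.177]
contact_force: [2.6, 0.5, 1.7]
opening: 0.002
grasp_force: 1.0
clock: 5.53
eef_pos: [502.4, -61.5, 153.6]
tcp_rot: [-3.142, 0.001, 0.177]
contact_force: [-0.9, -0.2, 1.8]
opening: -0.0
grasp_force: 1.0
```

To row units: 3 mm / 1000 = 0.003, 2 mm / 1000 = 0.002.

```bash
python3 steer.py '[{"z":0.003,"aperture":0},{"z":0.002,"aperture":0},{"z":0.002,"aperture":0}]'
python3 steer.py '[{"z":0.0015,"aperture":0},{"z":0.001,"aperture":0}]'
python3 steer.py '[{"z":0.001,"aperture":0}]'
python3 steer.py '[{"z":0.001,"aperture":0}]'
```

```text
clock: 5.78
eef_pos: [502.4, -61.5, 146.9]
tcp_rot: [-3.141, 0.001, 0.177]
contact_force: [-1.5, -1.1, 2.1]
opening: -0.002
grasp_force: 0.9
clock: 5.95
eef_pos: [502.6, -61.5, 144.6]
tcp_rot: [-3.141, 0.0, 0.177]
contact_force: [-0.2, 0.0, 2.8]
opening: -0.002
grasp_force: 0.9
clock: 6.03
eef_pos: [502.8, -61.5, 143.7]
tcp_rot: [-3.142, 0.0, 0.177]
contact_force: [-1.0, -0.3, 1.5]
opening: -0.002
grasp_force: 0.9
clock: 6.12
eef_pos: [502.8, -61.5, 142.8]
tcp_rot: [-3.142, -0.0, 0.177]
contact_force: [-0.5, 0.4, 2.1]
opening: 0.001
grasp_force: 0.9
```

To row units: 0.7 mm / 1000 = 0.0007.

```bash
for i in 1; do python3 steer.py '[{"z":0.0007,"aperture":0}]'; python3 steer.py '[{"z":0.0007,"aperture":0}]';  done | grep -E "pos|force"
```

```text
eef_pos: [502.8, -61.5, 142.0]
contact_force: [-1.4, -0.3, 3.3]
grasp_force: 1.6
eef_pos: [502.8, -61.5, 141.9]
contact_force: [-6.7, 0.5, 18.3]
grasp_force: 9.1
```

Lid hits its firm stop at tip z 119.9 (expected 120). I'll hold there, lift, and go over the green press spot.

To row units: -24 mm / 1000 = -0.024, -10 mm / 1000 = -0.01.

```bash
python3 steer.py '[{"aperture":0},{"aperture":0},{"z":-0.01,"aperture":0},{"z":-0.01,"aperture":0},{"x":-0.024,"aperture":0}]'
python3 steer.py '[{"x":-0.022,"aperture":0},{"aperture":0}]'
python3 -c "
from h import *
to((456.5,-72.8,90))"
```

```text
clock: 6.7
eef_pos: [484.2, -65.8, 164.3]
tcp_rot: [3.139, -0.007, 0.177]
contact_force: [0.1, -0.7, 1.5]
opening: 0.002
grasp_force: 0.0
clock: 6.87
eef_pos: [454.1, -69.7, 161.7]
tcp_rot: [-3.141, 0.002, 0.177]
contact_force: [-0.8, 0.1, -0.8]
opening: -0.002
grasp_force: 0.0
clk 6.87 tip [454.  -69.7 139.7] rot [-3.141e+00  2.000e-03  1.770e-01] F [-0.8  0.1 -0.8] shift [ 2.   3.5 49.7]
```

To row units: 20 mm / 1000 = 0.02, 7 mm / 1000 = 0.007.

```bash
python3 steer.py '[{"x":0.002,"y":0.0035,"z":0.02,"aperture":0},{"z":0.02,"aperture":0},{"z":0.007,"aperture":0},{"z":0.002,"aperture":0}]'
for i in 1; do python3 steer.py '[{"z":0.0015,"aperture":0}]'; python3 steer.py '[{"z":0.0015,"aperture":0}]'; done | grep -E "pos|contact"
```

```text
clock: 7.2
eef_pos: [459.8, -72.6, 111.7]
tcp_rot: [-3.141, 0.002, 0.177]
contact_force: [-0.8, 0.4, -1.2]
opening: 0.002
grasp_force: 0.0
eef_pos: [460.5, -72.6, 111.1]
contact_force: [0.6, 0.3, 1.0]
eef_pos: [460.8, -72.7, 110.0]
contact_force: [-0.2, 1.3, 1.2]
```

To row units: -4 mm / 1000 = -0.004, 1.5 mm / 1000 = 0.0015.

```bash
(python3 steer.py '[{"x":-0.004,"aperture":0},{"z":0.0015,"aperture":0}]'; python3 steer.py '[{"z":0.0015,"aperture":0}]'; python3 steer.py '[{"z":0.001,"aperture":0}]';python3 steer.py '[{"z":0.001,"aperture":0}]') | grep -E "pos|contact"
```

```text
eef_pos: [457.0, -73.5, 108.9]
contact_force: [3.2, 2.0, 4.9]
eef_pos: [457.6, -73.5, 107.4]
contact_force: [3.3, 0.8, 4.3]
eef_pos: [457.3, -73.5, 106.1]
contact_force: [3.5, 0.1, 3.3]
eef_pos: [457.3, -73.5, 105.1]
contact_force: [0.3, 1.0, 18.8]
```

To row units: -30 mm / 1000 = -0.03, -15 mm / 1000 = -0.015.

```bash
python3 steer.py '[{"aperture":0},{"aperture":0},{"z":-0.015,"aperture":0},{"z":-0.015,"aperture":0},{"x":-0.03,"z":-0.01,"aperture":0}]'|grep pos
python3 steer.py '[{"x":-0.015,"z":-0.03,"aperture":0},{"aperture":0}]'|grep -E "pos|clock"
python3 - <<'E'
from h import *
to((468.3,-141.5,95))
C=cam("wrist"); im=viewer.grab_frame("wrist")[:,:,::-1]; np.savez("w3.npz",K=C[0],d=C[1],r=C[2],t=C[3])
sd=viewer.grab_frame("side")[:,:,::-1][150:240,235:325]
a=im[20:190,130:430]; a=cv2.resize(a,None,fx=2,fy=2,interpolation=cv2.INTER_CUBIC)
b=cv2.resize(sd,(200,200),interpolation=cv2.INTER_CUBIC); o=np.zeros((340,800,3),np.uint8); o[:,:600]=a; o[:200,600:]=b
cv2.imwrite("pics/w3.png",o)
E
```

```text
eef_pos: [430.7, -78.8, 145.8]
clock: 8.37
eef_pos: [409.6, -81.6, 176.9]
clk 8.37 tip [409.6 -81.6 154.9] rot [3.141 0.    0.177] F [ 1.  -0.7 -0.2] shift [47.2 69.3 59.9]
```

View pics/w3.png

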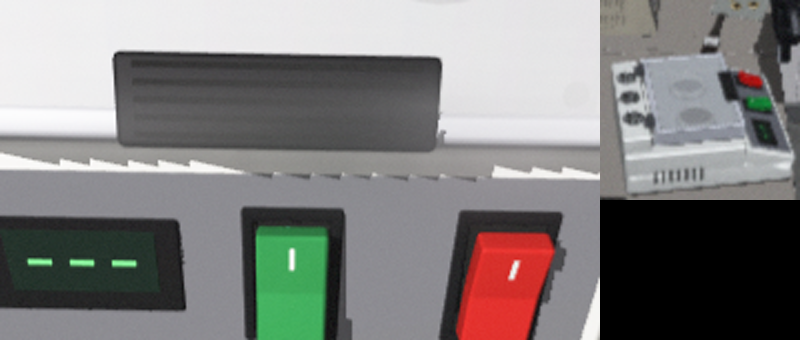

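The lid is flat and the green end lies low in its bezel, while the red end still stands up and casts a shadow. Next is red.

To row units: 35 mm / 1000 = 0.035, 34 mm / 1000 = 0.034.

```bash
python3 steer.py '[{"y":0.035,"aperture":0},{"y":0.034,"aperture":0},{"x":0.024,"aperture":0},{"x":0.022,"z":0.02,"aperture":0},{"z":0.02,"aperture":0}]'|grep pos
python3 steer.py '[{"z":0.018,"aperture":0},{"z":0.004,"aperture":0},{"z":0.001,"aperture":0},{"aperture":0}]'|grep -E "pos|cont"
python3 -c "
from h import *
to((469,-141.4,83))"
```

```text
eef_pos: [473.9, -142.1, 133.9]
eef_pos: [468.9, -140.9, 110.9]
contact_force: [1.1, 0.1, -0.2]
clk 9.22 tip [ 468.9 -140.9   88.9] rot [-3.141e+00  2.000e-03  1.770e-01] F [ 1.1  0.1 -0.2] shift [0.  0.5 5.9]
```

To row units: 1.5 mm / 1000 = 0.0015.

```bash
(python3 steer.py '[{"z":0.0015,"aperture":0},{"z":0.0015,"aperture":0}]'; python3 steer.py '[{"z":0.0012,"aperture":0}]'; python3 steer.py '[{"z":0.001,"aperture":0}]') | grep -E "pos|contact"
```

```text
eef_pos: [469.6, -141.2, 109.0]
contact_force: [-0.1, 0.1, -0.1]
eef_pos: [470.0, -141.3, 108.0]
contact_force: [1.3, 2.3, 3.5]
eef_pos: [470.3, -141.3, 107.0]
contact_force: [2.2, 1.3, 4.0]
```

To row units: 0.8 mm / 1000 = 0.0008.

```bash
python3 steer.py '[{"z":0.0008,"aperture":0}]' | grep -E "pos|contact"
```

```text
eef_pos: [470.3, -141.3, 106.1]
contact_force: [2.3, -0.3, 3.4]
```

To row units: 0.7 mm / 1000 = 0.0007.

```bash
(python3 steer.py '[{"z":0.0007,"aperture":0}]';python3 steer.py '[{"z":0.0005,"aperture":0}]') | grep -E "pos|contact"
```

```text
eef_pos: [470.2, -141.4, 105.3]
contact_force: [1.4, 0.4, 12.1]
eef_pos: [470.3, -141.4, 105.1]
contact_force: [0.0, 1.3, 17.7]
```

Red bottomed at the same height as green (105.1). I'll lift and travel to the timer.

To row units: -30 mm / 1000 = -0.03, -15 mm / 1000 = -0.015.

```bash
python3 steer.py '[{"aperture":0},{"aperture":0},{"z":-0.015,"aperture":0},{"z":-0.03,"aperture":0},{"x":-0.01,"z":-0.03,"aperture":0}]'|grep pos
python3 steer.py '[{"x":0.003,"y":-0.04,"aperture":0},{"x":0.003,"y":-0.04,"aperture":0},{"x":0.003,"y":-0.04,"aperture":0},{"x":0.003,"y":-0.04,"aperture":0},{"x":0.003,"y":-0.04,"aperture":0}]'|grep pos
python3 steer.py '[{"x":0.003,"y":-0.04,"aperture":0},{"x":0.003,"y":-0.04,"aperture":0},{"x":0.003,"y":-0.04,"aperture":0},{"x":0.003,"y":-0.04,"aperture":0},{"aperture":0}]'|grep -E "pos|clock"
python3 - <<'E'
from h import *
S,D,W=cam("scene"),cam("side"),np.load("w1.npz"); W=(W['K'],W['d'],W['r'],W['t'])
X,e=tri([(S,(215+77/5,180+106/5)),(D,(230+373.4/4.2,150+510.4/4.2)),(W,(260,151))]); print(X,e)
# wrist ray at z=28
n=cv2.undistortPoints(np.array([[[260.,150.5]]]),W[0],W[1])[0,0]; R=cv2.Rodrigues(W[2])[0]; c=-R.T@W[3]; d=R.T@np.array([*n,1]); print(c+d*(28-c[2])/d[2])
to((*X[:2],60))
E
```

```text
eef_pos: [459.2, -142.6, 179.2]
eef_pos: [437.8, 57.9, 179.1]
clock: 11.05
eef_pos: [421.9, 221.7, 179.2]
[419.40200527 257.87299542  24.73986974] [0.230423270116094, 0.8153250516186634, 0.7257725363270195]
[419.72614423 257.62635707  28.        ]
clk 11.05 tip [421.9 221.7 157.2] rot [-3.14e+00 -1.00e-03  1.81e-01] F [0.9 0.3 0.2] shift [  4.  -35.8  97.3]
```

To row units: 40 mm / 1000 = 0.04, -34 mm / 1000 = -0.034.

```bash
python3 steer.py '[{"x":0.005,"y":-0.034,"aperture":0},{"z":0.04,"aperture":0},{"z":0.04,"aperture":0},{"z":0.03,"aperture":0},{"z":0.01,"aperture":0}]'|grep pos
python3 steer.py '[{"z":0.004,"aperture":0},{"aperture":0}]'|grep -E "pos|cont"
python3 -c "
from h import *
to((420.5,257,28))"
```

```text
eef_pos: [418.7, 248.8, 55.3]
eef_pos: [421.4, 250.1, 55.0]
contact_force: [0.0, 0.2, -0.3]
clk 11.63 tip [421.4 250.1  33. ] rot [3.141e+00 2.000e-03 1.770e-01] F [ 0.   0.2 -0.3] shift [ 0.3 -6.9  5. ]
```

To row units: -7 mm / 1000 = -0.007, 3 mm / 1000 = 0.003.

```bash
(python3 steer.py '[{"y":-0.007,"aperture":0},{"z":0.003,"aperture":0},{"z":0.001,"aperture":0}]'; python3 steer.py '[{"z":0.001,"aperture":0}]';python3 steer.py '[{"z":0.001,"aperture":0}]';python3 steer.py '[{"z":0.001,"aperture":0}]') | grep -E "pos|contact"
```

```text
eef_pos: [421.4, 258.4, 52.4]
contact_force: [-0.2, -0.5, 0.8]
eef_pos: [421.0, 257.9, 51.1]
contact_force: [0.5, -0.4, 0.2]
eef_pos: [420.7, 257.7, 49.8]
contact_force: [-0.7, 0.7, 0.7]
eef_pos: [420.7, 257.6, 48.6]
contact_force: [0.0, 0.6, 1.5]
```

To row units: 1 mm / 1000 = 0.001.

```bash
(python3 steer.py '[{"z":0.001,"aperture":0}]'; python3 steer.py '[{"z":0.0007,"aperture":0}]';python3 steer.py '[{"aperture":0},{"aperture":0}]') | grep -E "pos|contact"
```

```text
eef_pos: [420.7, 257.6, 47.4]
contact_force: [0.2, 0.2, 2.1]
eef_pos: [420.7, 257.6, 46.6]
contact_force: [-0.8, 0.8, 3.1]
eef_pos: [420.7, 257.6, 46.6]
contact_force: [0.9, 0.6, 3.4]
```

To row units: -40 mm / 1000 = -0.04, -30 mm / 1000 = -0.03.

```bash
python3 steer.py '[{"z":-0.005,"aperture":0},{"z":-0.03,"aperture":0},{"z":-0.04,"aperture":0},{"z":-0.04,"aperture":0},{"x":-0.02,"y":0.03,"aperture":0}]'|grep pos
python3 steer.py '[{"aperture":0},{"aperture":0},{"aperture":0}]'|grep -E "pos|cont|clock"
python3 - <<'E'
from h import *
im=viewer.grab_frame("wrist")[:,:,::-1]; sc=viewer.grab_frame("scene")[:,:,::-1][180:290,215:365]; sd=viewer.grab_frame("side")[:,:,::-1][150:290,230:330]
o=np.zeros((600,800,3),np.uint8); o[:260,:560]=im[:260]; o[270:600,:450]=cv2.resize(sc,(450,330),interpolation=cv2.INTER_CUBIC); o[250:600,550:800]=cv2.resize(sd,(250,350),interpolation=cv2.INTER_CUBIC)
cv2.imwrite("pics/end.png",o)
E
```

```text
eef_pos: [412.4, 229.6, 168.7]
clock: 13.13
eef_pos: [405.9, 224.4, 161.5]
contact_force: [0.9, 0.6, -0.3]
```

View pics/end.png

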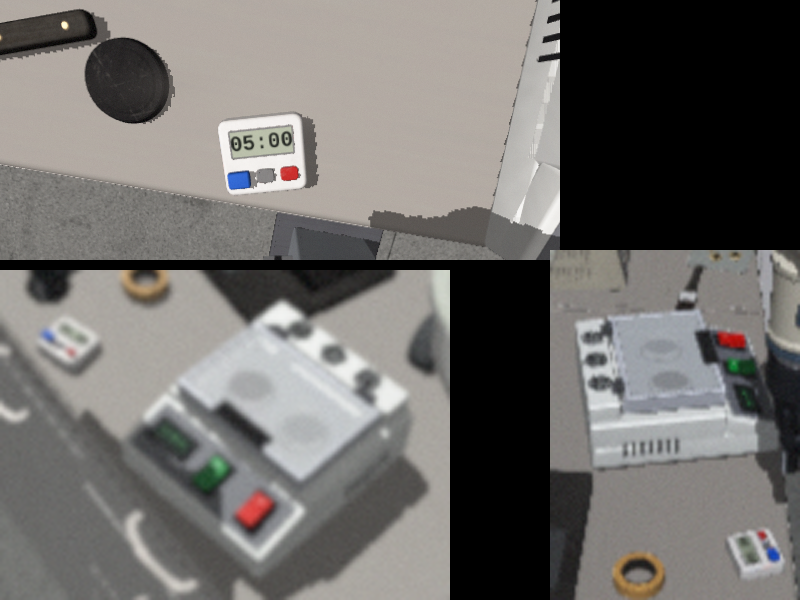

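The final view shows the lid shut flat, both rockers pressed, the timer in place and the robot clear. I'm handing in.

```bash
python3 -c "
from rig import r, viewer, job, sensors
print(job.sign_off())"
```

```text
the job is handed in; nothing more can be done
None
```

I handed the job in at about 13 s of the 51 s allowed, with no result reported back: in order, I shut the lid, pressed the green fan rocker and then the red heater rocker down to their stops, and pressed and released the blue timer key (highest contact force read about 19 N); the last pictures show the lid shut and the timer in place.

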